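# Load and close the cam press on a chamber slide

### The job

Bond the glass slide in the little hand-cranked cam press: first push the slide carriage fully home under the raised foot by its post, then turn the crank until the follower rests on the cam's high dwell, with the handle at the bottom and the foot pressing on the slide, so that the press stays shut when you let go. Leave the slide in its nest and do not disturb the other things on the bench.

Things in the scene. Friction and masses are not known exactly. Their poses are not given: they have to be found in the camera images.
- press: Hand-cranked cam press for bonding glass slides, fixed to the bench. Origin on the bench under the middle of its foot; x points from the crank (front) to the back, y left along the carriage rails, z up. Base plate x +-49, y -63 to +165 mm, top at z 20; rails at x +-25, top z 28. Two grey bearing plates at x +-27 to +-37 mm, 80 mm wide at the foot, 48 at the round top, z 164 mm.
- shaft_front (a point): On the camshaft axis at the front of the crank arm: press x -51, y 0, z 140 mm. The shaft runs level along press x and carries the cam (radius 22 to 30 mm) between the bearing plates, over the follower roller; its end stands forward to x -58. A clear level guard plate covers cam and crank arm: z 208 to 215 mm, x -80 to +44, y +-45 mm; the handle's front half stands clear of it.
- camshaft (a joint): Crank angle, rad; turns both ways without stops, either way serves. 0: handle and cam nose straight up. Positive: top towards press +y; handle axis at y = 50 sin q, z = 140 + 50 cos q mm. Within 55 deg of the top: low dwell, foot up. Within 40 deg of straight down (q = +-pi): high dwell, crank stays where left. Between, springs drive it back up when let go; up to about 8 N needed at the handle.
- grip_middle (a point): Middle of the black crank handle: a barrel 20 mm thick, 56 mm long, level, pointing to the robot (press -x), spinning freely on its pin; at press x -80.5, 29 mm before the crank arm. The clear guard above it (see shaft_front) leaves no room for an upright tool when the handle is level or low; leaned back 30 to 40 deg (fingers down and away from the robot) the tool clears all round.
- cam_nose (a point): Middle of the cam's high dwell, on its rim 30 mm from the shaft axis, on the same side as the handle. The frame turns with the cam: z points outward from the shaft.
- carriage (a joint): Travel of the slide carriage along its rails, m. 0: fully out to the left; 0.100: home against the end stop, the nest right under the foot. It moves along press -y, has 2 N of friction and stays where it is left.
- carriage_post (a point): On the axis of the upright black post at the carriage's left end, by which it is pushed: 15 mm thick, 19 mm cap, standing free from z 29 to 61 mm; this point is 50 mm above the bench, at press x 0, y +192 mm when the carriage is out and +92 mm when it is home.
- nest_floor (a point): Middle of the floor of the carriage's nest (35 by 79 mm inside, lips 3 mm high) on which the slide lies; 28 mm above the bench.
- follower (a joint): Downward travel of the roller follower that carries the foot, m. About 0: up (low dwell); about 0.008: fully down (high dwell).
- presser_foot: Rubber-faced foot, 26 by 50 mm, sprung under the follower between the bearing plates; its underside clears the slide by about 4 mm when up and bears on it with about 9 N when down. Origin: the press's origin, but for the foot's own travel.
- chamber_slide: Loose glass chamber slide, 32 x 76 x 5 mm, 30 g, lying in the carriage's nest with 1.5 mm play all round. Origin in the middle of its underside.
- lab_timer: Bystander, loose: countdown timer lying face up, square, 62 mm, 17 mm high. Origin in the middle of its underside.
- forceps: Bystander, loose: steel forceps, 120 mm. Origin in the middle of its underside.
- marker_blue: Bystander, loose: marker pen, 132 mm, 13 mm thick. Origin in the middle of its underside.
- petri_dish: Bystander, loose: clear Petri dish, 60 mm across, 14 mm high. Origin in the middle of its underside.
- media_bottle: Bystander, loose: square media bottle, 54 mm wide, 120 mm high. Origin in the middle of its underside.
- label_tape: Bystander, loose: roll of tape, 96 mm across, 25 mm high. Origin in the middle of its underside.
- culture_flask: Bystander, loose: small culture flask lying flat, 94 x 52 x 24 mm. Origin in the middle of its underside.
- microtube: Bystander, loose: microtube, 42 mm. Origin in the middle of its underside.

How it is judged:
By the outcome, as a careful person would: the job done as asked, in the order asked, and still so for the second after the job is handed in, with the robot touching nothing.
It also fails if it takes over 53 s, if anything falls off the work surface, if the arm or the gripper's body presses on something with over 40 N, if the wrist force passes 120 N, or if a joint passes its speed limit or range.

### The arm

A 6-joint arm with a two-finger parallel gripper is mounted at the origin on a cart in front of the work surface, level with it; the furniture and walls round the work are solid. World frame = base frame: x ahead of the robot, y to its left, z up, the work surface at z = 0. Lengths are in mm, angles in degrees, forces in N, time in s.
With the tool pointing down it reaches from about 325 to 900 mm from the base axis. Payload 6.1 kg.
Tool frame: the origin (TCP) lies at the very end of the fingers, on their centre line; the grasp point (between the pads) lies 19 mm behind it; z points along the fingers, y is the line along which they close (so a half turn about z gives the same grasp; the last joint's range is limited). The gripper opens to 87 mm and grips with 3 to 60 N. Pads are 19 mm wide; open, the fingers measure 117 mm over their backs; the gripper's body (75 mm by 190 mm) begins 51 mm behind the grasp point.
Start: joints at [-75.12, 12.628, 87.462, -0, 79.91, -7.225], TCP at [235.18, -579.056, 222.538] pointing down, gripper open.
Joint ranges: [-170.65, 170.65], [-52.31, 119.04], [5.05, 147.46], [-71.25, 251.25], [11.57, 151.72], [-153.62, 153.62]. Speed limits (degrees/s): [147.25, 147.25, 172.46, 180, 180, 180].

### API

Orientations are given as a 3x3 rotation matrix whose columns are the frame's x, y, z axes.
In Python, from cell import manip gives the robot as it stands.
- The arm moves only by the shell command python3 drive.py 'ROWS' [FORCE]. ROWS is a JSON list that holds a single list of rows (three levels of brackets), with 1 to 10 rows, each of 7 numbers: dx, dy, dz in shares of the most that a row can go, 1 being 50 mm, then a rotation vector rx, ry, rz in degrees, then the finger opening in mm; each row shifts and turns the commanded pose from where the row before left it, along the tool's axes as they then stand; what a row does not reach is not made up. A row lasts 1/10 s, in which the tool goes at most 50 mm and 8.59 degrees, less where a joint would pass 70% of its speed; a pose out of reach is approached as far as the arm can. The fingers move at their own pace and stop on an object; FORCE is the grip in N (left out, the last holds). Time passes only in rows, so rows that do not move let the fingers close. It prints the time, the measured TCP pose, the force, the opening and the grip force at its end. Input that does not fit is refused with a message, and nothing moves.
- manip.observe(): the state, without advancing time (a new reading comes with each control period).
- manip.camera(name): name is "scene" or "top"; returns a dict with "frame" (384x512x3 uint8, blue, green, red), "range_z" (384x512 float32, mm along the optical axis (not along the pixel's ray), 0 where there is no reading), "mtx" (3x3 intrinsics, pixels), "dist" ([k1, k2, p1, p2, k3] as OpenCV has them; the pictures are not rectified), "R" (3x3) and "t" (3): a world point X has camera coordinates R X + t. Camera axes: x right, y down, z forward; pixel columns grow to the right and rows downward; lengths in mm; the calibration is good to about 2 mm. A picture is of the moment at which its call begins.
- manip.close_job(): hands the job in; it is judged then, once.
The state is a dict: "time_s": time; "joints": joint angles; "dq": joint speeds; "joint_torque": joint torques, N m; "tcp_pos": TCP position; "tool_rot": TCP orientation; "contact_force": force on the tool from outside, world axes, zero at the start; "torque": the same for the moment, N m; "finger_gap": finger opening in mm; "gripper_force": force on a finger pad.
Only numpy, scipy, OpenCV 4.12 (cv2) and the standard library are available. Lean on these libraries where they do the work, as an engineer would, in place of code of your own. Each camera call takes 0.05 s, during which the arm holds its last target. There are 200 camera calls.

## Working session

There is one attempt and no reset: what is moved stays moved. The work goes in short steps, Python scripts to look and compute and a shell command to move; the robot and the scene stay as the last step left them, time stands still between calls to the robot, and variables do not carry over. Pictures are saved under pics/ and viewed, at most 10 in all, crops included, and the job is handed in when it is done.

```bash
ls; mkdir -p pics; cat > h.py <<'E'
import numpy as np, cv2, pickle
def load(n): return pickle.load(open(f'pics/{n}.pkl','rb'))
def snap(n,tag):
    from cell import manip
    c=manip.camera(n); pickle.dump(c,open(f'pics/{tag}.pkl','wb')); cv2.imwrite(f'pics/{tag}.png',c['frame']); return c
def ray(c,uv):
    p=cv2.undistortPoints(np.array(uv,float).reshape(-1,1,2),np.array(c['mtx']),np.array(c['dist'])).reshape(-1,2)
    R=np.array(c['R']);t=np.array(c['t']).ravel()
    d=np.c_[p,np.ones(len(p))]
    return -R.T@t, d@R, d
def onplane(c,uv,z):
    o,D,_=ray(c,uv); return o+D*((z-o[2])/D[:,2])[:,None]
def atdepth(c,uv):
    o,D,_=ray(c,uv); uv=np.array(uv).reshape(-1,2).astype(int); return o+D*np.array(c['range_z'])[uv[:,1],uv[:,0]][:,None]
def tri(c1,u1,c2,u2):
    o1,D1,_=ray(c1,u1);o2,D2,_=ray(c2,u2);D1=D1[0];D2=D2[0]
    s=np.linalg.lstsq(np.c_[D1,-D2],o2-o1,rcond=None)[0]
    a=o1+D1*s[0];b=o2+D2*s[1]; return (a+b)/2,np.linalg.norm(a-b)
def proj(c,X):
    r=cv2.Rodrigues(np.array(c['R']))[0]
    return cv2.projectPoints(np.array(X,float).reshape(-1,1,3),r,np.array(c['t']).ravel().astype(float),np.array(c['mtx']),np.array(c['dist']))[0].reshape(-1,2)
E
python3 - <<'E'
from h import *
a=snap('scene','s0');b=snap('top','t0')
for c in(a,b): print(-np.array(c['R']).T@np.array(c['t']).ravel())
E
```

```text
cell.py
drive.py
pics
[251.20491236 669.63817189 650.1482705 ]
[ 431.94451161  -21.21206706 1081.7143362 ]
```

View pics/s0.png

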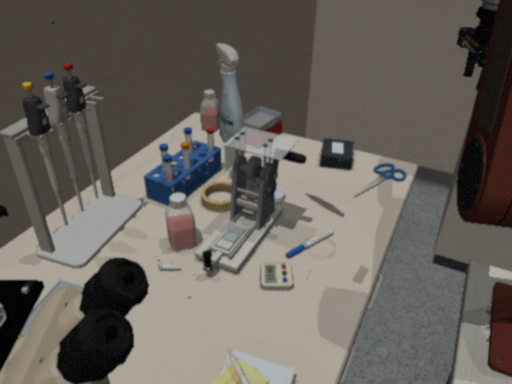

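View pics/t0.png

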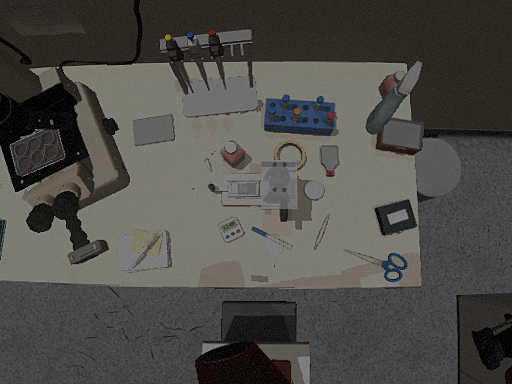

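The scene view shows the post at about (208,258) and the handle at about (295,156). In the top view the post is at about (212,188) and the handle at about (284,213), with the guard over the press. Next I'll enlarge both.

```bash
python3 - <<'E'
from h import *
a=load('s0');b=load('t0')
A=cv2.resize(a['frame'][120:280,185:345],None,fx=5,fy=3.7,interpolation=cv2.INTER_CUBIC)
A=cv2.resize(a['frame'][125:275,190:330],(560,600),interpolation=cv2.INTER_CUBIC)
B=cv2.resize(b['frame'][135:255,195:345],(750,600),interpolation=cv2.INTER_CUBIC)
B=cv2.convertScaleAbs(B,alpha=1.5)
cv2.imwrite('pics/a1.png',A);cv2.imwrite('pics/b1.png',B)
E
```

```text
(no output)
```

View pics/a1.png

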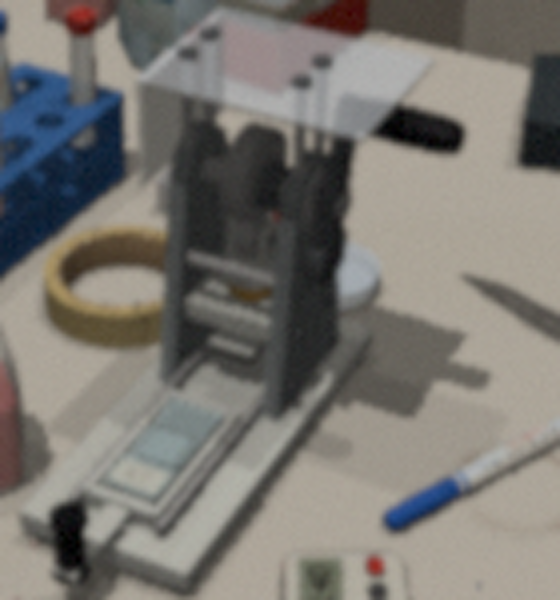

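View pics/b1.png

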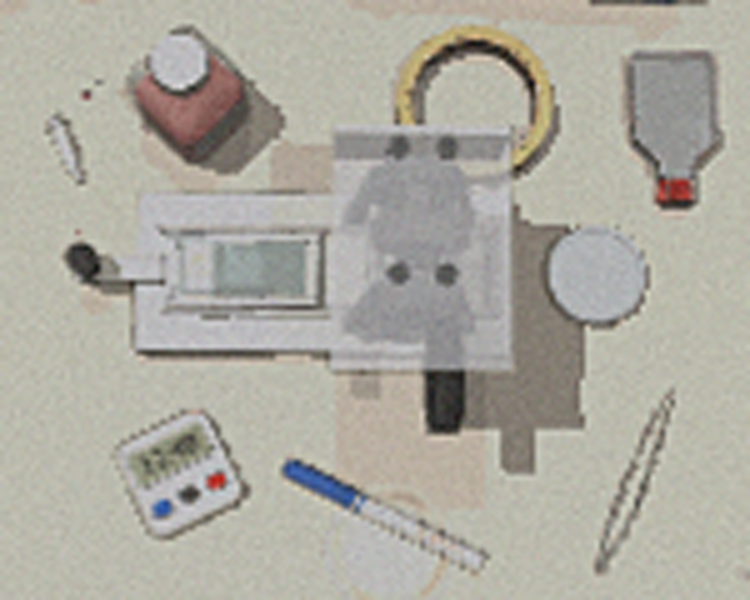

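In the crops, the carriage is fully out on the left with the slide in its nest. The post cap is at crop (80,262) in the top view and (68,510) in the scene view. The handle is near the top, slightly to the -y side: top-view tip (445,432), scene tip (450,135).

```bash
python3 - <<'E'
from h import *
np.set_printoptions(precision=1,suppress=True)
a=load('s0');b=load('t0')
T=lambda x,y:[195+x/5-.4,135+y/5-.4]
S=lambda x,y:[190+x/4-.4,125+y/4-.4]
print('post',tri(a,S(68,507),b,T(80,260)))
print('tip centre',tri(a,S(452,137),b,T(445,430)))
print('guard', [tri(a,S(*p),b,T(*q)) for p,q in [((140,77),(333,126)),((360,137),(333,370)),((435,60),(513,370)),((218,10),(513,126))]])
print('guard@211',onplane(b,[T(333,126),T(333,370),T(513,370),T(513,126)],211.5))
print('base@20',onplane(b,[T(137,195),T(133,352)],20))
print('base@20 scene',onplane(a,[S(22,525),S(185,578)],20))
print('handle edges@190 top',onplane(b,[T(425,400),T(465,400),T(445,372)],190))
# masks
for c,(x0,y0,x1,y1),n in((a,(262,145,308,165),'h s'),(b,(276,208,292,223),'h t'),(a,(200,245,216,275),'p s'),(b,(205,180,220,196),'p t')):
    m=(c['frame'][y0:y1,x0:x1].max(2)<60).astype(np.uint8)
    k,l,st,ce=cv2.connectedComponentsWithStats(m);i=1+st[1:,4].argmax();ys,xs=np.nonzero(l==i)
    z=np.array(c['range_z'])[y0:y1,x0:x1][l==i]
    print(n,ce[i]+[x0,y0],st[i]+[x0,y0,0,0,0]); P=atdepth(c,np.c_[xs+x0,ys+y0])[z>0]; print(np.median(P,0),np.percentile(P,5,0),np.percentile(P,95,0))
E
```

```text
post (array([603.5, 132.1,  69.3]), np.float64(1.91089583941813))
tip centre (array([498. , -70.4, 193. ]), np.float64(3.773753688065895))
guard [(array([645. , -15.2, 216.5]), np.float64(0.874228828561442)), (array([525. , -14.9, 214.9]), np.float64(2.6009645483573176)), (array([ 523.8, -103.2,  214.2]), np.float64(0.4762457143548695)), (array([ 646.9, -104.8,  212.5]), np.float64(0.7894457340953082))]
guard@211 [[ 646.7  -15.   211.5]
 [ 524.2  -15.3  211.5]
 [ 524.3 -103.4  211.5]
 [ 646.8 -105.   211.5]]
base@20 [[651.  105.3  20. ]
 [555.  105.9  20. ]]
base@20 scene [[648.2 108.6  20. ]
 [557.6 104.4  20. ]]
handle edges@190 top [[511.4 -61.2 190. ]
 [511.5 -81.2 190. ]
 [525.5 -71.3 190. ]]
h s [294.7 157.2] [284 152  21  11 148]
[515.5 -66.4 194.4] [498.1 -71.6 187.1] [532.5 -63.4 199.9]
h t [283.5 214.6] [280 209   8  13  96]
[511.2 -70.3 196.5] [497.5 -79.6 191.4] [523.3 -62.  209.9]
p s [207.3 259.4] [203 250  10  21 130]
[603.2 133.5  50.7] [598.8 124.2  26.8] [610.5 137.6  63.9]
p t [211.6 187. ] [209 184   6   8  35]
[603.  131.1  60.2] [597.4 126.2  29.5] [611.5 137.7  63. ]
```

```bash
cat > st.py <<'E'
from h import *
from cell import manip
np.set_printoptions(precision=3,suppress=True)
o=manip.observe();P=np.array(o['tcp_pos']);R=np.array(o['tool_rot'])
print(o['time_s'],P,np.array(o['joints']),'F',np.array(o['contact_force']),o['finger_gap'],o['gripper_force']);print(R)
from scipy.spatial.transform import Rotation as Ro
import sys
def goal(p,yt,lean):
    s,c=np.sin(np.radians(lean)),np.cos(np.radians(lean)); z=np.array([s,0,-c]); y=np.array(yt,float)
    if abs(y[0])>.5: y=np.array([y[0]*c,0,y[0]*s])
    G=np.c_[np.cross(y,z),y,z]
    print('dp tool',R.T@(np.array(p)-P),'rotvec',np.degrees(Ro.from_matrix(R.T@G).as_rotvec()));return G
E
python3 - <<'E'
from st import *
for y in([1,0,0],[-1,0,0],[0,1,0],[0,-1,0]): print(y);goal([603,165,300],y,27)
E
```

```text
0.1 [ 235.029 -578.509  221.536] [-75.121  12.671  87.52   -0.     79.912  -7.227] F [-0.594  0.582 -0.28 ] 87.0125441286594 0.0
[[ 0.926  0.376 -0.   ]
 [ 0.376 -0.926  0.002]
 [ 0.    -0.002 -1.   ]]
[1, 0, 0]
dp tool [ 620.739 -550.513  -77.348] rotvec [-23.824  15.913 -66.592]
[-1, 0, 0]
dp tool [ 620.739 -550.513  -77.348] rotvec [ 17.654  26.43  109.694]
[0, 1, 0]
dp tool [ 620.739 -550.513  -77.348] rotvec [ -36.979   -7.362 -153.987]
[0, -1, 0]
dp tool [ 620.739 -550.513  -77.348] rotvec [-5.309 26.669 21.669]
```
At start x_t=(.926,.376). j6=-7 with j1=-75. Relation tool yaw: yaw of x = j1 - j6 + const (pointing down): 22.1 = -75.1 + 7.2 + 90 → yaw = j1 - j6 + 90. At post target, j1=15. y=[-1,0,0]?? pointing down: y=[1,0,0]: x = y×z = (1,0,0)x(0,0,-1) = (0,1,0) → wait (1,0,0)×(0,0,-1) = (0*-1-0*0, 0*0-1*-1, 0)=(0,1,0): yaw 90 → j6 = j1+90-90=15. great. y=[0,-1,0]: x=(1,0,0), yaw 0 → j6= j1+90-0 = 80 for j1=-8. ok fine in range. y=[0,1,0]: yaw 180 → j6 = -90-8=-98. OK either. Sign for rot: y=[1,0,0] rotvec from start [-23.8,15.9,-66.6] magnitude 72.5 — total 9 rows at 8°. But wait the yaw goes 22→90 in world; tool z pointing down so rz=-67 ok.

The manual's scale: shifts go in shares of 50 mm. Converting my numbers, -45 mm is -0.9, -40 mm is -0.8.

```bash
python3 drive.py '[[[0, 0, -0.9, 0, 0, 0, 0], [0, 0, -0.8, 0, 0, 0, 0], [0.68, -0.6, 0, 0, 0, 0, 0], [0.68, -0.6, 0, 0, 0, 0, 0], [0.68, -0.6, 0, 0, 0, 0, 0], [0.68, -0.6, 0, 0, 0, 0, 0], [0.68, -0.6, 0, 0, 0, 0, 0], [0.68, -0.6, 0, 0, 0, 0, 0], [0.68, -0.6, 0, 0, 0, 0, 0], [0.68, -0.6, 0, 0, 0, 0, 0]]]' 20; python3 drive.py '[[[0.68, -0.6, 0, 0, 0, 0, 0], [0.68, -0.6, 0, 0, 0, 0, 0], [0.68, -0.6, 0, 0, 0, 0, 0], [0.68, -0.6, 0, 0, 0, 0, 0], [0.68, -0.6, 0, 0, 0, 0, 0], [0.68, -0.6, 0, 0, 0, 0, 0], [0.68, -0.6, 0, 0, 0, 0, 0], [0.68, -0.6, 0, 0, 0, 0, 0], [0.68, -0.6, 0, 0, 0, 0, 0], [0.6, -0.6, 0, 0, 0, 0, 0]]]'; python3 - <<'E'
from st import *
goal([603,165,300],[1,0,0],27)
E
```

```text
time_s: 1.1
tcp_pos: [397.2, -252.5, 307.2]
tool_rot: [[0.927, 0.376, -0.0], [0.376, -0.927, 0.0], [-0.0, -0.0, -1.0]]
contact_force: [1.5, -0.2, -0.2]
finger_gap: 15.0
gripper_force: 0.0
time_s: 2.1
tcp_pos: [595.7, 152.0, 306.9]
tool_rot: [[0.926, 0.377, -0.001], [0.377, -0.926, -0.0], [-0.001, -0.0, -1.0]]
contact_force: [-1.0, -0.6, 0.6]
finger_gap: 0.6
gripper_force: 0.0
2.1 [595.74  152.03  306.874] [ 6.972  8.955 82.695 -0.002 88.391 74.848] F [-1.03  -0.626  0.583] 0.5593329842398379 0.0
[[ 0.926  0.377 -0.001]
 [ 0.377 -0.926 -0.   ]
 [-0.001 -0.    -1.   ]]
dp tool [11.615 -9.279  6.867] rotvec [-23.775  16.008 -66.549]
```

```bash
python3 drive.py '[[[0, 0, 0, -2.64, 1.78, -7.4, 0], [0, 0, 0, -2.64, 1.78, -7.4, 0], [0, 0, 0, -2.64, 1.78, -7.4, 0], [0, 0, 0, -2.64, 1.78, -7.4, 0], [0, 0, 0, -2.64, 1.78, -7.4, 0], [0, 0, 0, -2.64, 1.78, -7.4, 0], [0, 0, 0, -2.64, 1.78, -7.4, 0], [0, 0, 0, -2.64, 1.78, -7.4, 0], [0, 0, 0, -2.64, 1.78, -7.4, 0], [0, 0, 0, 0, 0, 0, 0]]]'; python3 - <<'E'
from st import *
goal([603,175,42],[1,0,0],27)
E
```

```text
time_s: 3.1
tcp_pos: [593.9, 149.6, 306.2]
tool_rot: [[-0.001, 0.891, 0.453], [1.0, 0.001, 0.0], [-0.0, 0.453, -0.891]]
contact_force: [-0.2, 0.2, -0.0]
finger_gap: 0.3
gripper_force: 0.0
3.1 [593.88 149.62 306.19] [  9.057 -11.764 107.025  -4.793  58.17   10.541] F [-0.191  0.192 -0.039] 0.2800896502616687 0.0
[[-0.001  0.891  0.453]
 [ 1.     0.001  0.   ]
 [-0.     0.453 -0.891]]
dp tool [  25.451 -111.549  239.651] rotvec [-0.055 -0.019  0.078]
```

```bash
python3 drive.py '[[[0.5, 0, 0, 0, 0, 0, 0], [0, -0.32, 0.68, 0, 0, 0, 0], [0, -0.32, 0.68, 0, 0, 0, 0], [0, -0.32, 0.68, 0, 0, 0, 0], [0, -0.32, 0.68, 0, 0, 0, 0], [0, -0.32, 0.68, 0, 0, 0, 0], [0, -0.32, 0.7, 0, 0, 0, 0], [0, -0.32, 0.7, 0, 0, 0, 0], [0, 0, 0, 0, 0, 0, 0]]]'; python3 - <<'E'
from st import *
snap('scene','s1')
c=load('s1')['frame'][140:290,160:360];cv2.imwrite('pics/s1c.png',cv2.resize(c,(800,600),interpolation=cv2.INTER_CUBIC))
E
```

```text
time_s: 4.0
tcp_pos: [599.3, 173.8, 34.9]
tool_rot: [[0.003, 0.897, 0.442], [1.0, -0.002, -0.003], [-0.002, 0.442, -0.897]]
contact_force: [-1.1, 0.3, -1.0]
finger_gap: 0.3
gripper_force: 0.0
4.0 [599.32  173.787  34.929] [ 11.907   9.927 117.467 -11.79   27.389  21.324] F [-1.073  0.252 -0.979] 0.32101375927152276 0.0
[[ 0.003  0.897  0.442]
 [ 1.    -0.002 -0.003]
 [-0.002  0.442 -0.897]]
```

View pics/s1c.png

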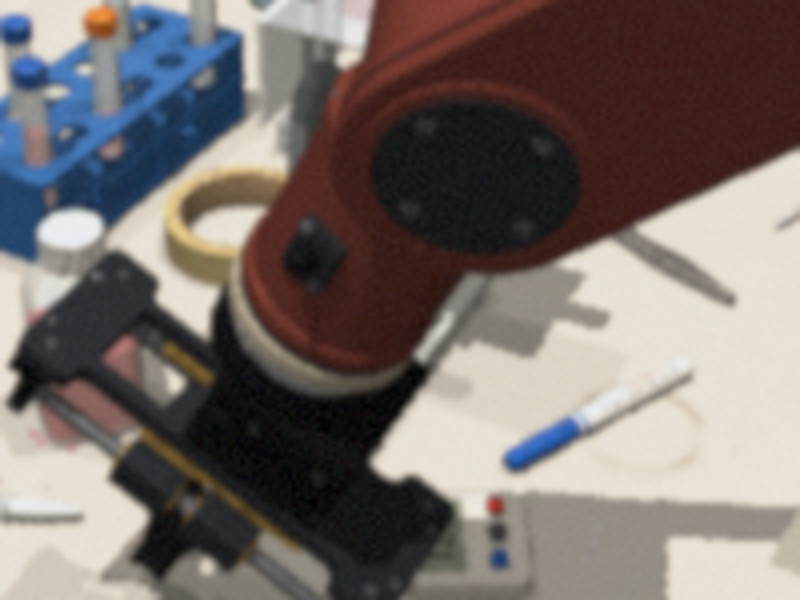

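The tool is down beside the post. The gripper's far end is above and clear of the bottle. Next I'll lean it slightly to +y and push.

```bash
python3 drive.py '[[[0, 0.04, -0.08, 0, -8, 0, 0], [-0.396, 0, 0.056, 0, 0, 0, 0], [-0.298, 0, 0.042, 0, 0, 0, 0], [-0.298, 0, 0.042, 0, 0, 0, 0], [-0.298, 0, 0.042, 0, 0, 0, 0], [-0.298, 0, 0.042, 0, 0, 0, 0]]]'; python3 st.py
```

```text
time_s: 4.65
tcp_pos: [607.3, 96.2, 44.0]
tool_rot: [[0.039, 0.893, 0.449], [0.996, -0.0, -0.086], [-0.077, 0.451, -0.889]]
contact_force: [-1.3, 3.1, 0.7]
finger_gap: 0.8
gripper_force: 1.5
4.65 [607.338  96.242  44.008] [  5.872   7.926 118.866 -16.267  27.958  19.75 ] F [-1.264  3.111  0.72 ] 0.7741128187462332 1.5058689873512776
[[ 0.039  0.893  0.449]
 [ 0.996 -0.    -0.086]
 [-0.077  0.451 -0.889]]
```

In the tool's units: 2 mm is 0.04, -1 mm is -0.02.

```bash
python3 drive.py '[[[-0.298, -0.02, 0.05, 0, 0, 0, 0], [-0.24, -0.02, 0.04, 0, 0, 0, 0]]]';  python3 drive.py '[[[-0.12, 0, 0.012, 0, 0, 0, 0], [-0.1, 0, 0.01, 0, 0, 0, 0]]]'; python3 drive.py '[[[-0.06, 0, 0.006, 0, 0, 0, 0], [0, 0, 0, 0, 0, 0, 0]]]'; python3 drive.py '[[[-0.06, 0, 0.006, 0, 0, 0, 0], [0, 0, 0, 0, 0, 0, 0]]]'
```

```text
time_s: 4.85
tcp_pos: [607.1, 68.6, 41.6]
tool_rot: [[0.039, 0.892, 0.45], [0.996, -0.0, -0.086], [-0.077, 0.452, -0.889]]
contact_force: [0.6, 2.4, 1.7]
finger_gap: 0.4
gripper_force: 1.4
time_s: 5.05
tcp_pos: [606.1, 57.5, 40.0]
tool_rot: [[0.038, 0.893, 0.448], [0.996, 0.001, -0.087], [-0.078, 0.45, -0.89]]
contact_force: [0.9, 2.4, 1.5]
finger_gap: 0.2
gripper_force: 1.1
time_s: 5.25
tcp_pos: [603.9, 54.3, 37.3]
tool_rot: [[0.038, 0.895, 0.444], [0.996, 0.001, -0.087], [-0.079, 0.445, -0.892]]
contact_force: [-0.5, -0.2, -0.2]
finger_gap: 0.2
gripper_force: 0.0
time_s: 5.45
tcp_pos: [603.4, 51.5, 36.4]
tool_rot: [[0.037, 0.896, 0.443], [0.996, 0.002, -0.087], [-0.079, 0.444, -0.892]]
contact_force: [-0.2, 0.2, 0.4]
finger_gap: 0.1
gripper_force: 0.4
```

```bash
for i in 1; do python3 drive.py '[[[-0.04, 0.04, -0.06, 0, 0, 0, 0], [-0.04, 0, 0, 0, 0, 0, 0]]]' | grep -E 'pos|force'; done; python3 drive.py '[[[-0.04, 0, 0, 0, 0, 0, 0], [-0.02, 0, 0, 0, 0, 0, 0]]]' | grep -E 'pos|force';  python3 drive.py '[[[-0.03, 0, 0, 0, 0, 0, 0], [-0.02, 0, 0, 0, 0, 0, 0]]]' | grep -E 'pos|force'
```

```text
tcp_pos: [603.1, 48.7, 39.9]
contact_force: [-1.6, 15.4, -1.4]
gripper_force: 7.9
tcp_pos: [603.1, 48.3, 40.0]
contact_force: [0.4, 26.4, -2.6]
gripper_force: 13.1
tcp_pos: [603.0, 48.0, 40.1]
contact_force: [0.2, 37.5, -4.7]
gripper_force: 18.7
```

In the tool's units: 30 mm is 0.6, -36 mm is -0.72.

```bash
python3 drive.py '[[[0.2, 0, 0, 0, 0, 0, 0], [0.6, 0, 0, 0, 0, 0, 0], [0.6, 0, 0, 0, 0, 0, 0], [0, 0.36, -0.72, 0, 0, 0, 0], [0, 0.36, -0.72, 0, 0, 0, 0], [0, 0.36, -0.72, 0, 0, 0, 0], [0, 0.36, -0.72, 0, 0, 0, 0], [0, 0.36, -0.72, 0, 0, 0, 0], [0, 0.36, -0.72, 0, 0, 0, 0], [0, 0.36, -0.72, 0, 0, 0, 0]]]'; python3 - <<'E'
from st import *
# handle grasp standoff: grasp pt (509,-71,189); TCP 19 beyond along z, standoff 120 behind
for L in (35,):
    z=np.array([np.sin(np.radians(L)),0,-np.cos(np.radians(L))])
    g=np.array([508,-71,189.]); print(g+19*z, g-110*z)
    goal(g-110*z,[0,-1,0],L);goal(g-110*z,[0,1,0],L)
c=snap('scene','s2');t=snap('top','t2')
f=cv2.resize(c['frame'][140:290,160:330],(500,440),interpolation=cv2.INTER_CUBIC)
g=cv2.resize(t['frame'][150:240,190:310],(587,440),interpolation=cv2.INTER_CUBIC)[:,:300]
cv2.imwrite('pics/s2c.png',np.hstack([f,g]))
E
```

```text
time_s: 7.05
tcp_pos: [607.1, 134.0, 318.3]
tool_rot: [[0.037, 0.895, 0.444], [0.996, 0.002, -0.087], [-0.079, 0.445, -0.892]]
contact_force: [0.8, -0.9, -0.8]
finger_gap: 0.5
gripper_force: 0.0
7.05 [607.14  134.006 318.34 ] [ 10.447  -9.083 103.413 -10.96   60.865  14.756] F [ 0.788 -0.878 -0.806] 0.5174192307375423 0.0
[[ 0.037  0.895  0.444]
 [ 0.996  0.002 -0.087]
 [-0.079  0.445 -0.892]]
[518.898 -71.    173.436] [444.907 -71.    279.107]
dp tool [-207.164 -163.101  -19.181] rotvec [-2.801 10.624 90.233]
dp tool [-207.164 -163.101  -19.181] rotvec [-10.6    -2.795 -89.28 ]
```

View pics/s2c.png

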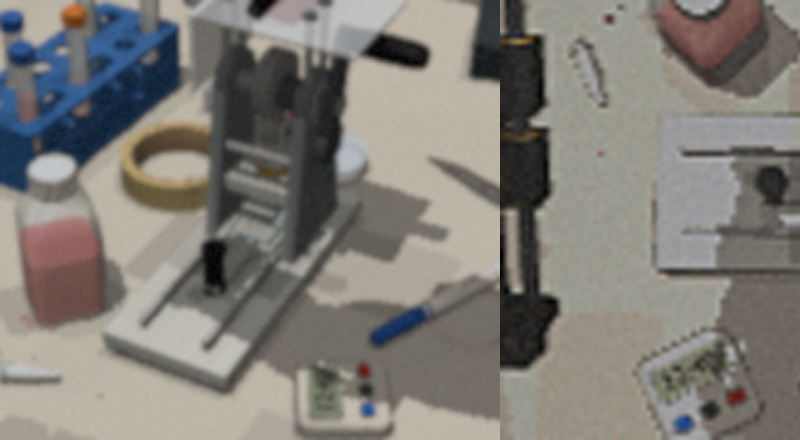

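The carriage is home: the post stands close to the bearing plates, at scene crop (213,245) and top crop (770,178). The slide is under the foot and the bystanders are undisturbed.

```bash
python3 - <<'E'
from h import *
print(tri(load('s2'),[232.4,223.5],load('t2'),[245.2,186.4]))
E
python3 drive.py '[[[-0.69, -0.544, -0.064, 0, 0, 0, 50], [-0.69, -0.544, -0.064, 0, 0, 0, 50], [-0.69, -0.544, -0.064, 0, 0, 0, 50], [-0.69, -0.544, -0.064, 0, 0, 0, 50], [-0.69, -0.544, -0.064, 0, 0, 0, 50], [-0.69, -0.544, -0.064, 0, 0, 0, 50], [0, 0, 0, -0.96, -0.25, -8.12, 50], [0, 0, 0, -0.96, -0.25, -8.12, 50], [0, 0, 0, -0.96, -0.25, -8.12, 50], [0, 0, 0, -0.96, -0.25, -8.12, 50]]]' >/dev/null
python3 drive.py '[[[0, 0, 0, -0.96, -0.25, -8.12, 50], [0, 0, 0, -0.96, -0.25, -8.12, 50], [0, 0, 0, -0.96, -0.25, -8.12, 50], [0, 0, 0, -0.96, -0.25, -8.12, 50], [0, 0, 0, -0.96, -0.25, -8.12, 50], [0, 0, 0, -0.96, -0.25, -8.12, 50], [0, 0, 0, -0.96, -0.25, -8.12, 50], [0, 0, 0, 0, 0, 0, 50]]]'
python3 - <<'E'
from st import *
g=np.array([508,-71,189.]);z=np.array([np.sin(np.radians(35)),0,-np.cos(np.radians(35))])
goal(g-60*z,[0,1,0],35);goal(g+19*z,[0,1,0],35)
E
```

```text
(array([603.87668877,  31.97089106,  64.77014917]), np.float64(0.30822801298837554))
time_s: 8.95
tcp_pos: [444.8, -71.3, 276.7]
tool_rot: [[-0.82, -0.0, 0.572], [-0.001, 1.0, -0.0], [-0.572, -0.001, -0.82]]
contact_force: [0.0, -0.4, -0.7]
finger_gap: 49.8
gripper_force: 0.0
8.95 [444.829 -71.28  276.674] [ -33.643  -47.355  135.25    20.72    63.502 -128.244] F [ 0.039 -0.379 -0.702] 49.80272702840061 0.0
[[-0.82  -0.     0.572]
 [-0.001  1.    -0.   ]
 [-0.572 -0.001 -0.82 ]]
dp tool [-1.54   0.3   48.049] rotvec [-0.026 -0.096  0.045]
dp tool [ -1.672   0.336 127.049] rotvec [-0.026 -0.096  0.045]
```

In the tool's units: 35 mm is 0.7, 34 mm is 0.68.

```bash
python3 drive.py '[[[-0.03, 0, 0.68, 0, 0, 0, 50], [0, 0, 0.7, 0, 0, 0, 50], [0, 0, 0.6, 0, 0, 0, 50], [0, 0, 0.56, 0, 0, 0, 50], [0, 0, 0, 0, 0, 0, 50]]]'; python3 - <<'E'
from st import *
g=np.array([508,-71,189.]);z=np.array([np.sin(np.radians(35)),0,-np.cos(np.radians(35))])
goal(g+19*z,[0,1,0],35)
c=snap('scene','s3')
cv2.imwrite('pics/s3c.png',cv2.resize(c['frame'][100:220,200:360],(800,600),interpolation=cv2.INTER_CUBIC))
E
```

```text
time_s: 9.45
tcp_pos: [517.5, -69.2, 168.8]
tool_rot: [[-0.824, 0.002, 0.566], [0.004, 1.0, 0.003], [-0.566, 0.005, -0.824]]
contact_force: [-0.6, 0.8, 0.7]
finger_gap: 49.9
gripper_force: 0.0
9.45 [517.483 -69.202 168.835] [ -26.008  -25.579  134.944   22.407   41.249 -128.898] F [-0.647  0.844  0.695] 49.93223222710459 0.0
[[-0.824  0.002  0.566]
 [ 0.004  1.     0.003]
 [-0.566  0.005 -0.824]]
dp tool [-3.779 -1.77  -2.999] rotvec [ 0.198 -0.525 -0.256]
```

View pics/s3c.png

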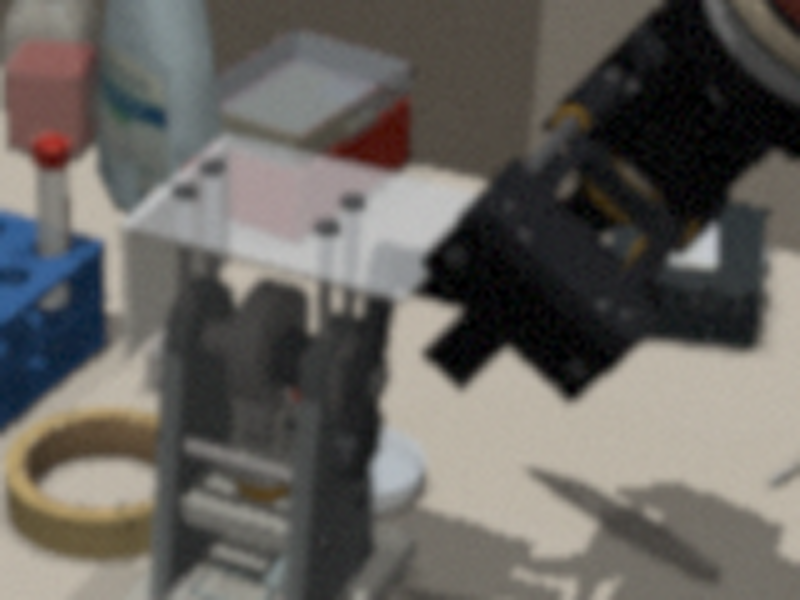

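The open fingers straddle the handle, which the near finger hides, and the gripper body is clear of the guard's front edge. Next I'll close on it.

In the tool's units: -4 mm is -0.08, -3 mm is -0.06.

```bash
python3 drive.py '[[[-0.08, -0.04, -0.06, 0, 0, 0, 50], [0, 0, 0, 0, 0, 0, 10], [0, 0, 0, 0, 0, 0, 10], [0, 0, 0, 0, 0, 0, 10], [0, 0, 0, 0, 0, 0, 10]]]' 40; python3 drive.py '[[[0, 0, 0, 0, 0, 0, 10], [0, 0, 0, 0, 0, 0, 10]]]' ; python3 - <<'E'
from st import *
g=P-19*R[:,2];print('grasp',g)
E
```

```text
time_s: 10.0
tcp_pos: [520.8, -72.8, 179.4]
tool_rot: [[-0.819, -0.0, 0.574], [-0.001, 1.0, -0.0], [-0.574, -0.001, -0.819]]
contact_force: [-0.4, -0.8, 0.6]
finger_gap: 26.3
gripper_force: 0.0
time_s: 10.2
tcp_pos: [520.7, -72.7, 179.0]
tool_rot: [[-0.82, -0.0, 0.573], [-0.001, 1.0, 0.0], [-0.573, -0.0, -0.82]]
contact_force: [-3.0, 0.8, 3.4]
finger_gap: 18.9
gripper_force: 40.0
10.2 [520.742 -72.732 179.03 ] [ -26.312  -26.061  134.276   22.34    41.924 -129.097] F [-2.993  0.817  3.418] 18.860068224534967 39.96184358778123
[[-0.82  -0.     0.573]
 [-0.001  1.     0.   ]
 [-0.573 -0.    -0.82 ]]
grasp [509.856 -72.732 194.603]
```

```bash
cat >> st.py <<'E'
def crank():
    h=P-19*R[:,2]-np.array([0,0,6.2]); v=h[1:]-[-60,140]; print('crank',np.degrees(np.arctan2(v[0],v[1])),'r',np.linalg.norm(v),'x',h[0])
crank()
E
python3 drive.py '[[[0.058, -0.246, 0.084, 0, 0, 0, 10], [0.09, -0.208, 0.13, 0, 0, 0, 10], [0.12, -0.158, 0.17, 0, 0, 0, 10], [0, 0, 0, 0, 0, 0, 10]]]'; python3 st.py
```

```text
time_s: 10.6
tcp_pos: [520.4, -104.3, 154.3]
tool_rot: [[-0.82, 0.002, 0.572], [0.001, 1.0, -0.001], [-0.572, -0.0, -0.82]]
contact_force: [-1.0, -1.9, 0.5]
finger_gap: 19.6
gripper_force: 40.0
10.6 [ 520.43  -104.304  154.33 ] [ -31.112  -22.126  134.508   27.276   40.032 -137.8  ] F [-0.976 -1.868  0.548] 19.612898299859488 39.95351686760728
[[-0.82   0.002  0.572]
 [ 0.001  1.    -0.001]
 [-0.572 -0.    -0.82 ]]
crank -61.832053434535645 r 50.23523262686327 x 509.56000533310487
```

```bash
python3 drive.py '[[[0.126, -0.086, 0.18, 0, 0, 0, 10], [0.148, -0.034, 0.212, 0, 0, 0, 10], [0.148, 0.034, 0.212, 0, 0, 0, 10]]]'; python3 st.py
```

```text
time_s: 10.9
tcp_pos: [520.5, -108.9, 118.5]
tool_rot: [[-0.82, 0.0, 0.573], [-0.001, 1.0, -0.002], [-0.573, -0.003, -0.82]]
contact_force: [-6.5, -2.5, 5.3]
finger_gap: 19.4
gripper_force: 40.0
10.9 [ 520.534 -108.853  118.468] [ -31.721  -17.857  135.865   31.162   35.313 -143.19 ] F [-6.457 -2.455  5.349] 19.397766830423137 39.99340341917332
[[-0.82   0.     0.573]
 [-0.001  1.    -0.002]
 [-0.573 -0.003 -0.82 ]]
crank -103.98283824991643 r 50.30087747729489 x 509.6564221598145
```

```bash
python3 drive.py '[[[0.138, 0.1, 0.198, 0, 0, 0, 10], [0.12, 0.158, 0.17, 0, 0, 0, 10], [0.09, 0.208, 0.13, 0, 0, 0, 10]]]'; python3 st.py
```

```text
time_s: 11.2
tcp_pos: [520.7, -85.8, 87.9]
tool_rot: [[-0.82, 0.002, 0.573], [-0.0, 1.0, -0.004], [-0.573, -0.003, -0.82]]
contact_force: [-5.1, -6.5, 0.4]
finger_gap: 19.7
gripper_force: 40.0
11.2 [520.74  -85.841  87.867] [ -28.182  -15.029  137.723   32.749   29.639 -142.895] F [-5.088 -6.46   0.405] 19.663367476817587 40.018174937740696
[[-0.82   0.002  0.573]
 [-0.     1.    -0.004]
 [-0.573 -0.003 -0.82 ]]
crank -148.92173032823277 r 49.92900431250668 x 509.85233338891226
```

```bash
python3 drive.py '[[[0.058, 0.242, 0.082, 0, 0, 0, 10], [0.02, 0.258, 0.028, 0, 0, 0, 10], [0, 0, 0, 0, 0, 0, 10], [0, 0, 0, 0, 0, 0, 10]]]'; python3 st.py
```

```text
time_s: 11.6
tcp_pos: [520.7, -58.0, 81.1]
tool_rot: [[-0.82, -0.002, 0.572], [-0.001, 1.0, 0.002], [-0.572, 0.001, -0.82]]
contact_force: [7.4, 2.3, -7.3]
finger_gap: 19.1
gripper_force: 39.9
11.6 [520.673 -58.048  81.145] [ -24.038  -15.091  138.64    30.732   27.359 -137.973] F [ 7.428  2.337 -7.316] 19.14812292274686 39.90677861023137
[[-0.82  -0.002  0.572]
 [-0.001  1.     0.002]
 [-0.572  0.001 -0.82 ]]
crank 177.7827983817905 r 49.510903779695404 x 509.79943885053143
```

In the tool's units: -10 mm is -0.2, -30 mm is -0.6.

```bash
python3 drive.py '[[[0, 0, 0, 0, 0, 0, 55], [0, 0, 0, 0, 0, 0, 55], [0, 0, 0, 0, 0, 0, 55], [0, 0, 0, 0, 0, 0, 55], [0, 0, -0.2, 0, 0, 0, 55], [0, 0, -0.5, 0, 0, 0, 55], [0, 0, -0.6, 0, 0, 0, 55], [0, 0, -0.6, 0, 0, 0, 55], [0, 0, -0.6, 0, 0, 0, 55], [0, 0, 0, 0, 0, 0, 55]]]'; python3 - <<'E'
from st import *
c=snap('scene','s4');t=snap('top','t4')
f=cv2.resize(c['frame'][120:290,180:350],(450,450),interpolation=cv2.INTER_CUBIC)
g=cv2.resize(t['frame'][135:255,200:330],(350,323),interpolation=cv2.INTER_CUBIC);g=cv2.copyMakeBorder(g,0,127,0,0,0)
cv2.imwrite('pics/s4c.png',np.hstack([f,g]))
E
```

```text
time_s: 12.6
tcp_pos: [450.2, -60.7, 189.2]
tool_rot: [[-0.815, 0.001, 0.58], [-0.003, 1.0, -0.005], [-0.58, -0.005, -0.815]]
contact_force: [-0.2, -0.8, 0.9]
finger_gap: 54.8
gripper_force: 0.0
12.6 [450.241 -60.745 189.205] [ -30.932  -44.06   143.168   22.054   51.522 -130.289] F [-0.211 -0.829  0.882] 54.803146729860096 0.0
[[-0.815  0.001  0.58 ]
 [-0.003  1.    -0.005]
 [-0.58  -0.005 -0.815]]
crank -0.6441141767954514 r 58.492323041019986 x 439.22910833002527
```

View pics/s4c.png

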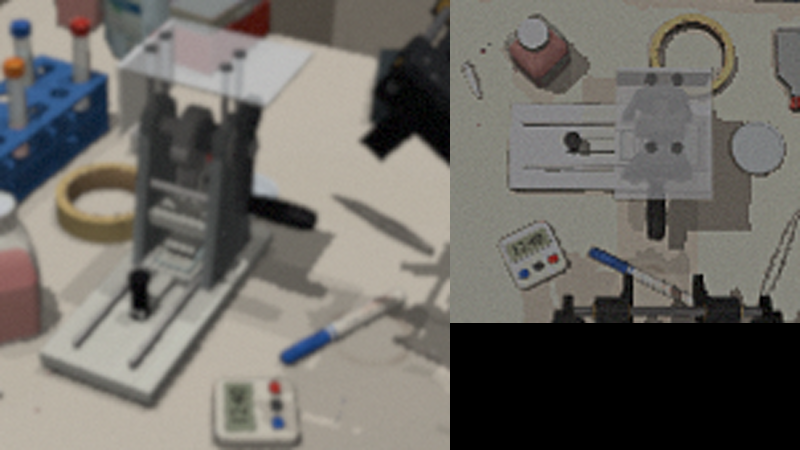

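The handle now points forward at the bottom, with its tip at crop (312,215). The carriage is still home, the tool is clear and the bystanders haven't moved.

```bash
python3 - <<'E'
from h import *
from cell import manip
print(tri(load('s4'),[297.9,201.2],load('t4'),[276.1,223]))
c=load('t4');z=onplane(c,[[276.1,218]],95);print(z)
print(manip.close_job())
E
```

```text
(array([496.70546761, -55.42612489, 100.30518527]), np.float64(0.8659991884993452))
[[510.45631634 -55.77621682  95.        ]]
the job is handed in; nothing more can be done
None
```

The carriage is fully home, the crank handle is at the bottom on the high dwell (within about 10° of straight down), and the press stayed shut when I let go. I didn't measure the foot or slide directly. The arm is clear and the job was handed in at about 13 s; no verdict came back.

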